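# Clamp the sample bottle on the bench shaker

### The job

Get the brown bottle ready for shaking: stand it in the shaker's round nest and let go, take the T-handle and swing the clamp arm over the bottle to its stop, then turn the T-handle clockwise until it goes clearly stiff and the bottle is held firmly, without overtightening, and let go. Set the bottle down, do not drop it, and leave the other things on the bench where they are.

Things in the scene. Friction and masses are not known exactly. Their poses are not given: they have to be found in the camera images.
- bottle_mid (a point): Centre of the brown reagent bottle, half-way up (52.5 mm above its underside), z up along it. Plain round bottle, body 48 mm across and 88 mm high, then a black screw cap 25 mm across; 105 mm high in all; full of steel beads, 0.37 to 0.68 kg. Grasp it round the body from above.
- bottle: The same brown bottle; origin at the centre of its underside.
- nest (a point): Centre of the inner floor of the nest, z up: a round black cup on the shaker's platform that the bottle stands in. Bore 51.5 mm, about 14 mm deep, with a flared mouth 59 mm across. The floor stands about 54 mm above the table; its height is shimmed and differs by a millimetre or so from start to start.
- post_pivot (a point): Point on the vertical axis of the clamp arm's post, at the arm's mid-height (199 mm above the table). The post stands on the shaker 105 mm from the nest's axis and is 21 mm thick; the arm's hub on it is 38 mm across and ends 27 mm above this point.
- clamp_arm (a joint): Angle of the clamp arm about its post (rad). 0 = home, against its stop, with the clamp screw exactly above the nest; it grows, up to 1.75, as the arm swings away towards the robot's side (clockwise seen from above). It takes 2 to 3 N and stays where it is left. Turn the hand with the arm, or the screw turns in it.
- t_screw: The T-handle screw at the arm's end. Origin at the centre of the T-bar, on the screw's vertical axis (105 mm from the post's axis), z up; the bar lies along x: 70 mm long, 12 mm wide, 12 mm thick, about 255 mm above the table, at least 25 mm free below it. Pinch it from above across its middle. Clockwise from above lowers screw, T-bar and foot by 16 mm a turn (2.5 mm per rad, under load less).
- screw_bush (a point): Brass bush of the screw, on its axis. Below, a rubber foot bears on the bottle's cap; their gap is not given (0.5 to 5.5 mm): find it by feel. Thread friction, 0.35 N m, is felt while turning and fades to 0.1 or less once the hand stops. When the foot bears, a torque that stays at rest rises by 0.15 N m per rad: firm is 0.25 to 0.35 at rest, aim for 0.3; 0.45 is overtight. It holds when let go.
- small_bottle: A smaller white bottle with a red cap, 38 mm across and 78 mm high; a bystander; origin at the centre of its underside.
- bench_timer: A flat white bench timer, 66 x 62 x 18 mm; a bystander; origin at the centre of its underside.
- spare_cap: A white plastic screw ring, 57 mm across and 26 mm high; a bystander; origin at the centre of its underside.
- tape: A roll of tan tape lying flat, 100 mm across and 25 mm high; a bystander; origin at the centre of its underside.
- labels: A small roll of paper labels, 57 mm high; a bystander; origin at the centre of its underside.

How it is judged:
By the outcome, as a careful person would: the job done as asked, in the order asked, and still so for the second after the job is handed in, with the robot touching nothing.
It also fails if it takes over 69 s, if anything falls off the work surface, if the arm or the gripper's body presses on something with over 40 N, if the wrist force passes 120 N, or if a joint passes its speed limit or range.

### The arm

A 7-joint arm with a two-finger parallel gripper is mounted at the origin on a cart in front of the work surface, level with it; the furniture and walls round the work are solid. World frame = base frame: x ahead of the robot, y to its left, z up, the work surface at z = 0. Lengths are in mm, angles in rad, forces in N, time in s.
With the tool pointing down it reaches from about 425 to 875 mm from the base axis. Payload 8.4 kg.
Tool frame: the origin (TCP) lies midway between the tips of the shut fingers; the grasp point (between the pads) lies 19 mm behind it; z points along the fingers, y is the line along which they close (so a half turn about z gives the same grasp; the last joint's range is limited). The gripper opens to 85 mm and grips with 20 to 120 N. Pads are 22 mm wide; open, the fingers measure 114 mm over their backs; the gripper's body (76 mm by 85 mm) begins 54 mm behind the grasp point. The pads swing forward as they close: fully open they stand 13 mm farther back than shut.
Start: joints at [-1.356, 0.333, 0.04, 1.465, -0.013, 1.343, -0.059], TCP at [200.64, 618.228, 205.208] pointing down, gripper open.
Joint ranges: [-2.58, 2.58], [-0.38, 2.09], [-1.3, 1.39], [0.25, 2.4], [-1.5, 4.64], [0.08, 2.09], [-2.65, 2.65]. Speed limits (rad/s): [2.22, 2.22, 2.79, 2.79, 3.14, 3.14, 3.14].

### API

Orientations are given as a unit quaternion [w, x, y, z].
In Python, from station import r gives the robot as it stands.
- The arm moves only by the tool apply_moves, never from a script. Its arguments are lists of equal length, an entry for each row: "grip": the opening, from 0 (shut) to 1 (fully open); "slide": the shift along the world's x, y, z scaled (see below), a list of three; "yaw": the turn about the world's z scaled (see below). In form: {"grip": [grip, ...], "slide": [[x, y, z], ...], "yaw": [yaw, ...]}. A call has exactly 5 rows; each row shifts and turns the commanded pose from where the row before left it; what a row does not reach is not made up. The controller multiplies each number of a shift by 10 cm and each number of a turn by pi rad. A row lasts 1/12 s, in which the tool goes at most 41.7 mm and 7.16 degrees, less where a joint would pass 70% of its speed; a pose out of reach is approached as far as the arm can. A call with a number of a shift or a turn outside -1 to 1 is refused whole. A call with a gripper value outside its range is refused whole. The fingers move at their own pace and stop on an object; "newtons" is the grip in N (left out, the last holds). Time passes only in rows, so rows that do not move let the fingers close, or fill a call up. It gives the time, the measured TCP pose, the force, the opening and the grip force at its end, in the units of the state.
- r.state(): the state, without advancing time (a new reading comes with each control period).
- r.snapshot(name): name is "side" or "top"; returns a dict with "frame" (480x640x3 uint8, red, green, blue), "depth" (480x640 float32, mm along the optical axis (not along the pixel's ray), 0 where there is no reading), "fx", "fy", "cx", "cy" (pixels), "k1" (the pictures are not rectified: a ray, as slopes to the right and down, at radius r is drawn at 1 + k1 r^2 times it, then the intrinsics apply), "world_to_cam" (4x4, takes a point from world to camera coordinates). Camera axes: x right, y up, looking along -z (the intrinsics and any distortion apply to the point x, -y, -z); pixel columns grow to the right and rows downward; lengths in mm; the calibration is good to about 2 mm. A picture is of the moment at which its call begins.
- r.finish_job(): hands the job in; it is judged then, once.
Trained networks look in a picture, given as the dict that the camera call returned (one of the last four; its "shot" number tells which), for a name from the list of things; names that differ only in an ending like _2 or _b are one class to them, and where a whole thing is asked for, a point or a joint stands for the part that bears it (a point fixed in the world has none). Each returns a list of dicts, best first, with "confidence" (0 to 1); they miss things now and then, are a little off and sometimes report something else, mostly with a low value. They report only what shows in the picture. A call takes as long as a camera call.
- r.cut_out(picture, query): "region" (480x640 bool, what is visible of it) and "centre" ([column, row] in pixels, amid what is visible of it).
The state is a dict: "time_s": time; "qpos": joint angles; "qd": joint speeds; "effort": joint torques, N m; "tcp_pos": TCP position; "eef_rot": TCP orientation; "force": force on the tool from outside, world axes, zero at the start; "moment": the same for the moment, N m; "opening": opening from 0.0 (shut) to 1.0 (fully open); "finger_force": force on a finger pad.
Only numpy, scipy, OpenCV 4.12 (cv2) and the standard library are available. Lean on these libraries where they do the work, as an engineer would, in place of code of your own. Each camera call takes 0.05 s, during which the arm holds its last target. There are 200 camera calls.

## Working session

There is one attempt and no reset: what is moved stays moved. The work goes in short steps, Python scripts to look and compute and a tool call to move; the robot and the scene stay as the last step left them, time stands still between calls to the robot, and variables do not carry over. Pictures are saved under pics/ and viewed, at most 10 in all, crops included, and the job is handed in when it is done.

Besides the shell and the picture viewer there is one more tool, called after "Call:" as name(argument=value, ...), one argument or row to a line, values as JSON. apply_moves: Moves the arm, as the interface text tells. Shifts and turns lie within -1 to 1; 1 stands for 10 cm of shift or pi rad of turn. Its arguments: {"type":"object","properties":{"grip":{"type":"array"},"slide":{"type":"array"},"yaw":{"type":"array"},"newtons":{"type":"number"}},"required":["grip","slide","yaw"]}

```bash
ls; mkdir -p pics
cat > h.py <<'E'
import numpy as np, cv2
from station import r
def snap(n):
    return r.snapshot(n)
def pts(p,mask):
    v,u=np.nonzero(mask&(p["depth"]>0)); d=p["depth"][v,u]
    K=np.array([[p["fx"],0,p["cx"]],[0,p["fy"],p["cy"]],[0,0,1.]])
    x=np.stack([(u-p["cx"])/p["fx"],(v-p["cy"])/p["fy"]],1); xd=x.copy()
    for _ in range(8): x=xd/(1+p["k1"]*(x**2).sum(1,keepdims=True))
    c=np.stack([x[:,0]*d,-x[:,1]*d,-d,np.ones_like(d)],1)
    return (c@np.linalg.inv(p["world_to_cam"]).T)[:,:3]
def save(p,n): cv2.imwrite("pics/"+n+".png",p["frame"][:,:,::-1])
def circ(P):
    A=np.c_[2*P[:,:2],np.ones(len(P))]; s=np.linalg.lstsq(A,(P[:,:2]**2).sum(1),rcond=None)[0]
    return s[:2],np.sqrt(s[2]+s[0]**2+s[1]**2)
E
python3 - <<'E'
from h import *
print(r.state())
for n in("side","top"):
    p=snap(n); save(p,n+"0")
    print(n,"cam",np.linalg.inv(p["world_to_cam"])[:3].round(3).tolist())
    for q in["bottle","nest","clamp_arm","t_screw","screw_bush","post_pivot","small_bottle","bench_timer","spare_cap","tape","labels"]:
        for o in r.cut_out(p,q)[:2]:
            P=pts(p,o["region"])
            if len(P): print(q,round(o["confidence"],2),np.round(o["centre"]),len(P),"med",np.median(P,0).round(),"lo",np.percentile(P,3,0).round(),"hi",np.percentile(P,97,0).round())
E
```

```text
pics
{'time_s': 0.0, 'qpos': array([-1.35619498,  0.33390126,  0.03986344,  1.46632073, -0.01340038,
        1.34326307, -0.05850296]), 'qd': array([ 0.00156893, -0.00068443, -0.00035115, -0.00057501, -0.0005607 ,
       -0.00139719,  0.00109407]), 'effort': array([-2.41116195e-04, -6.58538675e+01,  1.36503574e+00, -4.05584264e+01,
        1.65876659e-02,  1.22469873e-02,  1.68328404e-05]), 'tcp_pos': array([200.50733911, 617.76642222, 204.30316582]), 'eef_rot': array([-7.42441162e-05,  1.56263146e-01,  9.87715125e-01, -8.09879269e-04]), 'force': array([ 0.52643728, -0.23764521,  0.08580888]), 'moment': array([-0.02302604,  0.0187404 ,  0.01705332]), 'finger_force': 0.0, 'opening': 1.001106156058791}
side cam [[0.24, 0.585, -0.775, -271.789], [-0.971, 0.139, -0.196, -385.292], [-0.007, 0.799, 0.601, 785.157]]
bottle 0.87 [404. 328.] 908 med [ 439. -372.   61.] lo [ 430. -392.    3.] hi [ 463. -350.  105.]
nest 0.97 [305. 285.] 660 med [ 512. -146.   58.] lo [ 475. -178.   50.] hi [ 539. -117.   70.]
clamp_arm 0.81 [257. 216.] 1296 med [541. -41. 208.] lo [ 500. -111.   79.] hi [697. 
[... 1663 characters left out ...]
 [629. 184.  61.]
small_bottle 0.61 [405. 194.] 227 med [ 598. -404.   56.] lo [ 584. -423.   10.] hi [ 617. -391.   80.]
bench_timer 0.57 [360. 283.] 671 med [ 377. -298.   15.] lo [ 345. -331.    1.] hi [ 410. -265.   22.]
spare_cap 0.77 [231. 196.] 182 med [609.  48.  22.] lo [585.  25.   1.] hi [636.  76.  31.]
spare_cap 0.39 [467. 180.] 701 med [ 627. -530.   21.] lo [ 578. -575.   -3.] hi [ 669. -481.   30.]
tape 0.94 [446. 196.] 680 med [ 623. -525.   21.] lo [ 578. -572.   -3.] hi [ 669. -480.   30.]
labels 0.74 [182. 194.] 602 med [597. 152.  51.] lo [569. 122.  14.] hi [629. 185.  61.]
labels 0.69 [361. 283.] 622 med [ 378. -298.   15.] lo [ 347. -333.    7.] hi [ 408. -266.   22.]
```

View pics/side0.png

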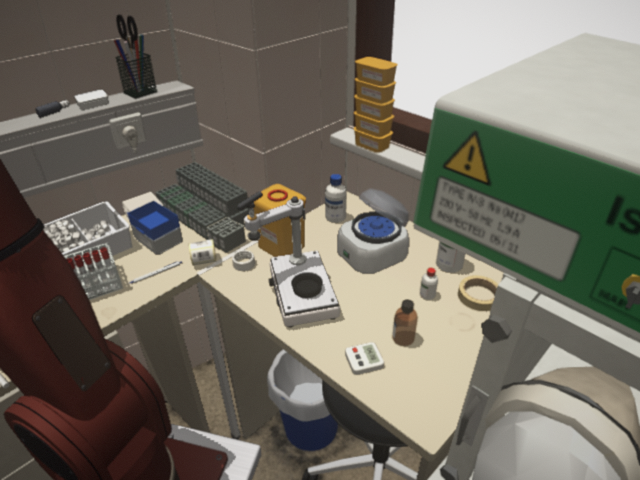

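View pics/top0.png

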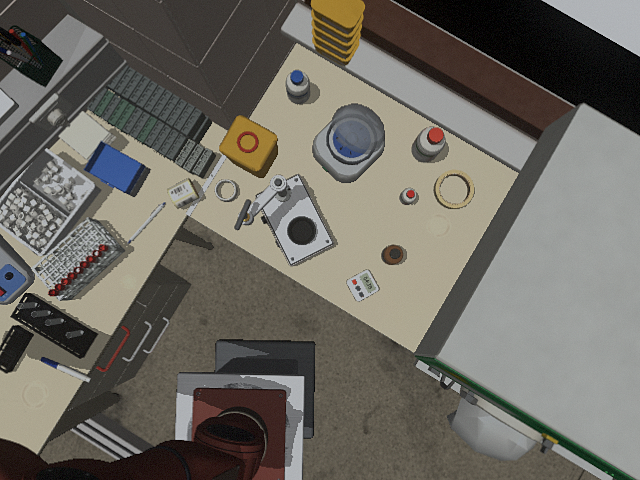

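Run:
```python
from h import *
from scipy.optimize import least_squares
def fitc(P,R):
    f=lambda c:np.hypot(P[:,0]-c[0],P[:,1]-c[1])-R
    s=least_squares(f,P[:,:2].mean(0)+[0,0],loss='soft_l1',f_scale=2);return s.x.round(1),np.abs(s.fun).mean().round(2)
for n in("side","top"):
    p=snap(n); print(n)
    b=r.cut_out(p,"bottle")[0]; P=pts(p,b["region"])
    c=P[P[:,2]>101]; print("cap mean",len(c),c.mean(0).round(1),"cap range",(c.min(0)+c.max(0))/2)
    Q=P[(P[:,2]>10)&(P[:,2]<80)];
    cam=np.linalg.inv(p["world_to_cam"])[:2,3]
    m=Q[:,:2].mean(0);d=m-cam;d/=np.linalg.norm(d)
    s=least_squares(lambda c:np.hypot(Q[:,0]-c[0],Q[:,1]-c[1])-24,m+d*15,loss='soft_l1',f_scale=2);print("body",s.x.round(1),np.abs(s.fun).mean())
    a=pts(p,np.ones((480,640),bool))
    k=(a[:,0]>465)&(a[:,0]<560)&(a[:,1]>-190)&(a[:,1]<-100)
    N=a[k]; hist=np.histogram(N[:,2],bins=np.arange(20,100,2));print([(int(z),int(h)) for h,z in zip(*hist) if h>5])
    rim=N[(N[:,2]>64)&(N[:,2]<74)]; rr=circ(rim); print("rim",len(rim),rr, "mid",(np.percentile(rim[:,:2],1,0)+np.percentile(rim[:,:2],99,0))/2)
    T=a[(a[:,2]>250)&(a[:,2]<266)&(a[:,0]>470)&(a[:,0]<580)&(a[:,1]>-70)&(a[:,1]<20)]
    u,sg,vt=np.linalg.svd(T[:,:2]-T[:,:2].mean(0),full_matrices=False); pr=(T[:,:2]-T[:,:2].mean(0))@vt.T
    print("T",len(T),T.mean(0).round(1),"dir",vt[0],"ext",np.ptp(pr,axis=0), "mid", T[:,:2].mean(0)+((pr.max(0)+pr.min(0))/2)@vt, "z",np.median(T[:,2]))
    H=a[(a[:,2]>220)&(a[:,2]<240)&(a[:,0]>560)&(a[:,0]<640)&(a[:,1]>-140)&(a[:,1]<-50)]
    if len(H)>10: print("hub",len(H),circ(H),fitc(H,14),(H.min(0)+H.max(0))/2,np.median(H[:,2]))
```

```text
side
cap mean 86 [ 452.3 -372.9  103.6] cap range [ 453.14178921 -373.24295882  103.65405825]
body [ 455.9 -372. ] 1.9489869149258376
[(46, 74), (48, 262), (50, 176), (52, 147), (54, 98), (56, 46), (58, 41), (60, 27), (62, 37), (64, 62), (66, 119), (68, 58), (70, 6)]
rim 245 (array([ 507.55171531, -147.3186817 ]), np.float64(31.497514336518428)) mid [ 508.40936059 -146.82956296]
T 182 [519.6 -27.7 256.5] dir [-0.92632829  0.37671726] ext [70.16702544 13.87989016] mid [522.97012657 -27.05445608] z 257.34785279820386
hub 29 (array([599.37939041, -98.03052759]), np.float64(5.449571333196888)) (array([606.5, -87.8]), np.float64(2.91)) [599.50332541 -98.16100811 223.10690687] 223.28944134457265
top
cap mean 59 [ 454.3 -368.7  104.7] cap range [ 454.72535695 -368.58854342  106.0172033 ]
body [ 455.  -370.2] 3.6986065131554287
[(40, 7), (42, 30), (44, 83), (46, 156), (48, 210), (50, 225), (52, 165), (54, 112), (56, 49), (58, 31), (60, 24), (62, 34), (64, 56), (66, 85), (68, 61), (70, 30), (72, 14)]
rim 246 (array([ 508.40379617, -144.26054223]), np.float64(31.29361749861607)) mid [ 508.36807274 -144.22535241]
T 186 [523.6 -25.  258. ] dir [-0.92774645  0.3732111 ] ext [69.15022566 14.52187829] mid [523.95476101 -25.75580626] z 258.14678983025306
hub 41 (array([601.59354379, -93.85345693]), np.float64(6.539377600958045)) (array([611.8, -89.6]), np.float64(3.2)) [601.25974983 -92.35315522 225.79312481] 223.05067330468614
```

The side view shows the bottle at about (404,325), the nest at (306,285) and the T-handle at (262,212). In the top view they are at (393,255), (302,231) and (243,213). The clamp arm is swung out about 70°, with the pivot at roughly (601,-97). I'll set out for the bottle on a high arc.

Call:
apply_moves(
  grip=[1,1,1,1,1],
  slide=[
    [0.27,-0.18,0.23],
    [0.27,-0.18,0.23],
    [0.27,-0.18,0.23],
    [0.27,-0.18,0.23],
    [0.27,-0.18,0.23],
  ],
  yaw=[-0.025,-0.025,-0.025,-0.025,-0.025],
)

```text
time_s: 1.82
tcp_pos: [336.7, 527.1, 321.6]
eef_rot: [-0.0, 0.348, 0.938, 0.0]
force: [1.5, 1.6, 0.5]
opening: 1.001
finger_force: 0.0
```

Call:
apply_moves(
  grip=[1,1,1,1,1],
  slide=[
    [0.34,-0.22,0],
    [0.34,-0.22,0],
    [0.25,-0.31,0],
    [0.25,-0.31,0],
    [0.25,-0.31,0],
  ],
  yaw=[-0.025,-0.025,-0.025,-0.025,-0.025],
)

```text
time_s: 2.23
tcp_pos: [479.7, 389.6, 320.3]
eef_rot: [-0.0, 0.524, 0.852, 0.0]
force: [0.3, 0.3, 1.2]
opening: 1.005
finger_force: 0.0
```

Call:
apply_moves(
  grip=[1,1,1,1,1],
  slide=[
    [0.25,-0.31,0],
    [0.25,-0.31,0],
    [0.25,-0.31,0],
    [0.12,-0.38,0],
    [0.12,-0.38,0],
  ],
  yaw=[-0.025,-0.025,-0.025,-0.025,-0.025],
)

```text
time_s: 2.65
tcp_pos: [578.4, 220.5, 319.9]
eef_rot: [0.0, 0.68, 0.733, -0.0]
force: [0.8, -0.4, -0.3]
opening: 1.002
finger_force: 0.0
```

Call:
apply_moves(
  grip=[1,1,1,1,1],
  slide=[
    [0.12,-0.38,0],
    [0.12,-0.38,0],
    [0.12,-0.38,0],
    [0.12,-0.38,0],
    [-0.03,-0.4,0],
  ],
  yaw=[-0.025,-0.025,-0.025,-0.025,-0.025],
)

```text
time_s: 3.07
tcp_pos: [623.9, 28.9, 319.6]
eef_rot: [0.0, 0.81, 0.587, -0.0]
force: [1.0, -0.4, -0.1]
opening: 0.998
finger_force: 0.0
```

Call:
apply_moves(
  grip=[1,1,1,1,1],
  slide=[
    [-0.03,-0.4,0],
    [-0.03,-0.4,0],
    [-0.03,-0.4,0],
    [-0.03,-0.4,0],
    [-0.03,-0.4,0],
  ],
  yaw=[-0.025,-0.025,-0.025,-0.025,-0.025],
)

```text
time_s: 3.48
tcp_pos: [607.2, -171.5, 320.6]
eef_rot: [-0.0, 0.909, 0.417, 0.0]
force: [1.2, -1.1, -0.6]
opening: 1.002
finger_force: 0.0
```

Call:
apply_moves(
  grip=[1,1,1,1,1],
  slide=[
    [-0.25,-0.32,0],
    [-0.25,-0.32,0],
    [-0.25,-0.32,0],
    [-0.25,-0.32,0],
    [-0.25,-0.32,0],
  ],
  yaw=[-0.025,-0.025,-0.025,-0.025,-0.02],
)

```text
time_s: 3.9
tcp_pos: [481.2, -331.0, 320.4]
eef_rot: [-0.0, 0.971, 0.239, 0.0]
force: [1.2, 0.0, 0.5]
opening: 1.001
finger_force: 0.0
```

Call:
apply_moves(
  grip=[1,1,1,1,1],
  slide=[
    [-0.24,-0.31,0],
    [0,0,-0.4],
    [0,0,-0.4],
    [0,0,-0.3],
    [0,0,0],
  ],
  yaw=[0,0,0,0,0],
)

```text
time_s: 4.32
tcp_pos: [456.2, -358.5, 204.8]
eef_rot: [-0.003, 0.97, 0.241, -0.003]
force: [-0.1, 1.9, 0.2]
opening: 1.003
finger_force: 0.0
```

Run:
```python
from h import *
s=r.state();print(s["tcp_pos"],s["eef_rot"],s["qpos"].round(2),s["force"])
from scipy.optimize import least_squares
for n in("side","top"):
    p=snap(n); 
    o=r.cut_out(p,"bottle")
    if not o: print(n,"none");continue
    P=pts(p,o[0]["region"]);c=P[(P[:,2]>101)&(P[:,2]<110)]
    print(n,o[0]["confidence"],len(P),c.mean(0) if len(c) else 0)
    if n=="side": save(p,"side1")
```

```text
[ 456.19103902 -358.45444418  204.80089884] [-0.00290813  0.97046972  0.24118988 -0.0027415 ] [-0.18  0.27  0.92  1.67 -0.22  1.32 -0.3 ] [-0.07532339  1.90679771  0.23925654]
side 0.9 933 [ 453.10785326 -372.45782419  103.78969153]
top none
```

Call:
apply_moves(
  grip=[1,1,1,1,1],
  slide=[
    [-0.02,-0.125,0],
    [0,0,0],
    [0,0,-0.3],
    [0,0,-0.4],
    [0,0,-0.3],
  ],
  yaw=[0,0,0,0,0],
)

```text
time_s: 4.93
tcp_pos: [457.6, -373.3, 110.0]
eef_rot: [0.001, 0.97, 0.241, 0.001]
force: [0.3, 0.4, -0.5]
opening: 0.997
finger_force: 0.0
```

Call:
apply_moves(
  grip=[1,1,1,1,1],
  slide=[
    [0,0,-0.25],
    [0,0,-0.25],
    [0,0,-0.14],
    [0,0,0],
    [0,0,0],
  ],
  yaw=[0,0,0,0,0],
)

```text
time_s: 5.35
tcp_pos: [457.2, -373.6, 47.2]
eef_rot: [0.0, 0.97, 0.241, 0.0]
force: [0.4, 0.0, -0.1]
opening: 0.998
finger_force: 0.0
```

Call:
apply_moves(
  grip=[1,1,1,0.3,0.3],
  slide=[
    [-0.03,0.025,-0.05],
    [0,0,0],
    [0,0,0],
    [0,0,0],
    [0,0,0],
  ],
  yaw=[0,0,0,0,0],
  newtons=60,
)

```text
time_s: 5.77
tcp_pos: [454.0, -370.9, 41.8]
eef_rot: [0.0, 0.97, 0.241, 0.0]
force: [-1.3, 0.4, 0.3]
opening: 0.75
finger_force: 0.0
```

Call:
apply_moves(
  grip=[0.3,0.3,0.3,0.3,0.3],
  slide=[
    [0,0,0],
    [0,0,0],
    [0,0,0],
    [0,0,0],
    [0,0,0],
  ],
  yaw=[0,0,0,0,0],
)

```text
time_s: 6.18
tcp_pos: [454.1, -371.2, 42.0]
eef_rot: [0.0, 0.97, 0.241, 0.0]
force: [-0.0, 0.5, 5.6]
opening: 0.544
finger_force: 60.8
```

Call:
apply_moves(
  grip=[0.3,0.3,0.3,0.3,0.3],
  slide=[
    [0,0,0],
    [0,0,0],
    [0,0,0],
    [0,0,0],
    [0,0,0],
  ],
  yaw=[0,0,0,0,0],
)

```text
time_s: 6.6
tcp_pos: [454.1, -371.2, 42.0]
eef_rot: [0.0, 0.97, 0.241, 0.0]
force: [-0.6, 1.5, 6.2]
opening: 0.54
finger_force: 60.8
```

Call:
apply_moves(
  grip=[0.3,0.3,0.3,0.3,0.3],
  slide=[
    [0,0,0.1],
    [0,0,0.25],
    [0,0,0.25],
    [0,0,0.25],
    [0,0,0.25],
  ],
  yaw=[0,0,0,0,0],
)

```text
time_s: 7.02
tcp_pos: [452.9, -370.5, 152.3]
eef_rot: [-0.0, 0.971, 0.241, -0.001]
force: [0.5, -0.4, -4.8]
opening: 0.542
finger_force: 63.0
```

Call:
apply_moves(
  grip=[0.3,0.3,0.3,0.3,0.3],
  slide=[
    [0.05,0.2,0],
    [0.07,0.3,0],
    [0.08,0.35,0],
    [0.08,0.35,0],
    [0.08,0.35,0],
  ],
  yaw=[0,0,0,0,0],
)

```text
time_s: 7.43
tcp_pos: [489.1, -214.3, 151.3]
eef_rot: [-0.0, 0.971, 0.241, -0.0]
force: [0.8, 0.6, -4.9]
opening: 0.54
finger_force: 63.2
```

Call:
apply_moves(
  grip=[0.3,0.3,0.3,0.3,0.3],
  slide=[
    [0.08,0.35,0],
    [0.07,0.25,0],
    [0.03,0.1,0],
    [0,0,0],
    [0,0,0],
  ],
  yaw=[0,0,0,0,0],
)

```text
time_s: 7.85
tcp_pos: [507.3, -145.9, 151.2]
eef_rot: [0.0, 0.97, 0.242, -0.0]
force: [0.0, -0.9, -5.1]
opening: 0.537
finger_force: 63.3
```

Run:
```python
from h import *
from scipy.optimize import least_squares
s=r.state();print(s["tcp_pos"],s["eef_rot"],s["qpos"].round(2),s["force"],s["moment"],s["opening"],s["finger_force"])
for n in("side","top"):
    p=snap(n); save(p,n+"2"); o=r.cut_out(p,"bottle")
    if not o: print(n,"none");continue
    P=pts(p,o[0]["region"]);print(n,o[0]["confidence"],o[0]["centre"],len(P),np.percentile(P,[2,50,98],axis=0).round())
    cam=np.linalg.inv(p["world_to_cam"])[:2,3]
    for lo,hi in((96,125),(125,160)):
        Q=P[(P[:,2]>lo)&(P[:,2]<hi)]
        if len(Q)<20: continue
        m=Q[:,:2].mean(0);d=m-cam;d/=np.linalg.norm(d)
        f=least_squares(lambda c:np.hypot(Q[:,0]-c[0],Q[:,1]-c[1])-24,m+d*15,loss='soft_l1',f_scale=2);print(lo,len(Q),f.x.round(1))
```

```text
[ 507.26376561 -145.88295626  151.24142914] [ 4.89414597e-05  9.70361690e-01  2.41656912e-01 -3.52750991e-04] [-0.56  0.14  0.84  1.87 -0.12  1.18 -0.77] [ 0.00509398 -0.87608121 -5.08844805] [-0.0988336 -0.0215737  0.0504022] 0.5365676275638961 63.26632261276245
side 0.92 [304.7, 253.8] 954 [[ 483. -170.  111.]
 [ 492. -151.  167.]
 [ 590. -100.  214.]]
96 93 [ 508.8 -146.7]
125 304 [ 508.6 -146.2]
top 0.26 [241.6, 212.1] 473 [[493. -96.  -0.]
 [529. -32. 215.]
 [589.  19. 600.]]
```

Call:
apply_moves(
  grip=[0.3,0.3,0.3,0.3,0.3],
  slide=[
    [0.013,0,-0.1],
    [0,0,-0.15],
    [0,0,-0.1],
    [0,0,-0.05],
    [0,0,-0.03],
  ],
  yaw=[0,0,0,0,0],
)

```text
time_s: 8.47
tcp_pos: [508.2, -146.1, 107.0]
eef_rot: [-0.0, 0.971, 0.241, -0.001]
force: [-0.3, 0.5, -4.6]
opening: 0.539
finger_force: 63.3
```

Call:
apply_moves(
  grip=[0.3,0.3,0.3,0.3,0.3],
  slide=[
    [0,0,-0.02],
    [0,0,-0.01],
    [0,0,-0.01],
    [0,0,0],
    [0,0,0],
  ],
  yaw=[0,0,0,0,0],
)

```text
time_s: 8.88
tcp_pos: [509.2, -145.8, 104.5]
eef_rot: [0.0, 0.97, 0.241, 0.0]
force: [0.5, -0.0, -4.9]
opening: 0.537
finger_force: 63.3
```

Call:
apply_moves(
  grip=[0.3,0.3,0.3,0.3,0.3],
  slide=[
    [0,0,-0.01],
    [0,0,-0.01],
    [0,0,-0.01],
    [0,0,-0.01],
    [0,0,0],
  ],
  yaw=[0,0,0,0,0],
)

```text
time_s: 9.3
tcp_pos: [508.8, -145.7, 100.0]
eef_rot: [-0.0, 0.97, 0.241, -0.0]
force: [-0.1, 0.7, -5.1]
opening: 0.539
finger_force: 63.3
```

Call:
apply_moves(
  grip=[0.3,0.3,0.3,0.3,0.3],
  slide=[
    [0,0,-0.01],
    [0,0,-0.01],
    [0,0,0],
    [0,0,0],
    [0,0,0],
  ],
  yaw=[0,0,0,0,0],
)

```text
time_s: 9.72
tcp_pos: [508.9, -145.8, 98.2]
eef_rot: [-0.0, 0.97, 0.241, -0.0]
force: [0.6, -0.9, -3.9]
opening: 0.537
finger_force: 63.3
```

Call:
apply_moves(
  grip=[0.3,0.3,0.3,0.3,0.3],
  slide=[
    [0,0,-0.01],
    [0,0,0],
    [0,0,-0.01],
    [0,0,0],
    [0,0,0],
  ],
  yaw=[0,0,0,0,0],
)

```text
time_s: 10.13
tcp_pos: [508.9, -145.8, 96.1]
eef_rot: [-0.0, 0.97, 0.241, -0.0]
force: [-0.0, 0.2, -3.4]
opening: 0.543
finger_force: 63.3
```

Call:
apply_moves(
  grip=[0.3,0.3,0.3,0.3,0.3],
  slide=[
    [0,0,-0.01],
    [0,0,0],
    [0,0,0],
    [0,0,0],
    [0,0,0],
  ],
  yaw=[0,0,0,0,0],
)

```text
time_s: 10.55
tcp_pos: [509.3, -145.8, 95.6]
eef_rot: [-0.0, 0.97, 0.241, 0.0]
force: [-1.6, 0.9, 5.3]
opening: 0.543
finger_force: 64.1
```

Call:
apply_moves(
  grip=[0.3,0.3,0.3,0.3,0.3],
  slide=[
    [0,0,-0.01],
    [0,0,0],
    [0,0,0],
    [0,0,0],
    [0,0,0],
  ],
  yaw=[0,0,0,0,0],
)

```text
time_s: 10.97
tcp_pos: [509.7, -145.7, 95.4]
eef_rot: [-0.0, 0.97, 0.241, 0.001]
force: [-3.4, 1.9, 13.5]
opening: 0.54
finger_force: 65.2
```

Call:
apply_moves(
  grip=[0.3,1,1,1,1],
  slide=[
    [0,0,0.015],
    [0,0,0],
    [0,0,0],
    [0,0,0],
    [0,0,0],
  ],
  yaw=[0,0,0,0,0],
)

```text
time_s: 11.38
tcp_pos: [508.9, -145.9, 95.6]
eef_rot: [0.0, 0.97, 0.241, -0.0]
force: [0.8, 0.2, 0.0]
opening: 0.995
finger_force: 0.0
```

Call:
apply_moves(
  grip=[1,1,1,1,1],
  slide=[
    [0,0,0],
    [0,0,0.1],
    [0,0,0.2],
    [0,0,0.3],
    [0,0,0.4],
  ],
  yaw=[0,0,0,0,0],
)

```text
time_s: 11.8
tcp_pos: [507.4, -145.8, 195.7]
eef_rot: [-0.0, 0.971, 0.241, -0.002]
force: [0.4, 0.7, 0.1]
opening: 0.994
finger_force: 0.0
```

Call:
apply_moves(
  grip=[1,1,1,0.5,0.5],
  slide=[
    [0,0,0.4],
    [0,0,0.4],
    [0,0,0.35],
    [0,0.3,0],
    [0.05,0.3,0],
  ],
  yaw=[0,0,0,-0.035,-0.035],
)

```text
time_s: 12.22
tcp_pos: [514.3, -87.9, 314.2]
eef_rot: [0.0, 0.992, 0.128, 0.003]
force: [0.7, -0.4, -1.2]
opening: 0.746
finger_force: 0.0
```

Call:
apply_moves(
  grip=[0.5,0.5,0.5,0.5,0.5],
  slide=[
    [0.05,0.3,0],
    [0.04,0.29,0],
    [0,0,0],
    [0,0,0],
    [0,0,0],
  ],
  yaw=[-0.035,-0.035,-0.035,-0.035,-0.035],
)

```text
time_s: 12.63
tcp_pos: [522.9, -26.5, 311.4]
eef_rot: [0.0, 0.99, -0.143, 0.0]
force: [0.5, -0.2, 0.2]
opening: 0.499
finger_force: 0.0
```

Run:
```python
from h import *
s=r.state();print(s["tcp_pos"],s["eef_rot"],s["qpos"].round(2),s["force"],s["moment"],s["opening"],s["finger_force"])
for n in("side","top"):
    p=snap(n); save(p,n+"3"); o=r.cut_out(p,"bottle")
    if o:
        P=pts(p,o[0]["region"]);c=P[(P[:,2]>155)&(P[:,2]<164)]
        print(n,o[0]["confidence"],o[0]["centre"],len(P),np.percentile(P,[2,50,98],axis=0).round(),c.mean(0) if len(c) else 0)
    a=pts(p,np.ones((480,640),bool))
    T=a[(a[:,2]>250)&(a[:,2]<268)&(a[:,0]>470)&(a[:,0]<580)&(a[:,1]>-70)&(a[:,1]<20)]
    if len(T)>20: print("T",len(T),T.mean(0).round(1),T.min(0),T.max(0))
```

```text
[522.9014307  -26.48723873 311.41073525] [ 9.70352071e-05  9.89724600e-01 -1.42986556e-01  2.27544975e-04] [-0.75  0.02  0.73  1.63 -0.01  1.5  -1.87] [ 0.50662004 -0.20024482  0.22301889] [-0.00477438  0.00923099 -0.01431581] 0.49902150473692464 0.0
side 0.97 [304.7, 272.0] 870 [[ 485. -170.   59.]
 [ 495. -151.  113.]
 [ 524. -126.  159.]] [ 508.32995747 -147.45205015  157.76585788]
T 179 [519.8 -27.9 256.7] [490.17797964 -43.80876148 250.04836918] [554.03351682 -10.87566177 262.03167526]
top 0.88 [302.6, 230.8] 338 [[ 487. -167.   72.]
 [ 507. -146.  133.]
 [ 532. -123.  162.]] [ 509.84235483 -144.34616662  158.71084881]
T 38 [511.3 -23.2 258.4] [491.9732353  -41.16501742 252.24087   ] [556.43059976 -16.42878239 264.49105493]
```

View pics/side3.png

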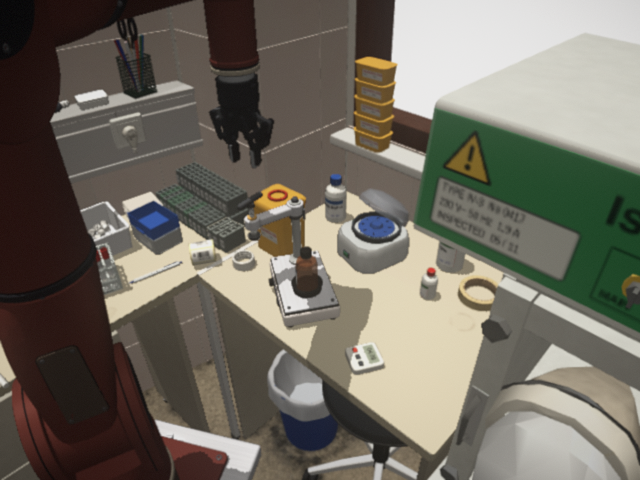

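The picture shows the bottle upright in the nest at (305,272) and the hand above the T-handle. The fingers need a few more degrees of turn. Then I descend and pinch.

Call:
apply_moves(
  grip=[0.5,0.5,0.5,0.5,0.5],
  slide=[
    [0.005,0,0],
    [0,0,-0.2],
    [0,0,-0.25],
    [0,0,-0.18],
    [0,0,-0.08],
  ],
  yaw=[-0.031,0,0,0,0],
)

```text
time_s: 13.25
tcp_pos: [522.3, -27.0, 237.6]
eef_rot: [0.0, 0.982, -0.187, -0.001]
force: [0.6, -0.3, -0.5]
opening: 0.504
finger_force: 0.0
```

Call:
apply_moves(
  grip=[0.5,0.5,0.5,0,0],
  slide=[
    [0,0,0],
    [0,0,0],
    [0,0,0],
    [0,0,0],
    [0,0,0],
  ],
  yaw=[0,0,0,0,0],
  newtons=50,
)

```text
time_s: 13.67
tcp_pos: [524.0, -26.8, 240.7]
eef_rot: [-0.0, 0.982, -0.189, 0.001]
force: [-0.9, -0.5, -0.7]
opening: 0.23
finger_force: 0.0
```

Call:
apply_moves(
  grip=[0,0,0,0,0],
  slide=[
    [0,0,0],
    [0,0,0],
    [0,0,0],
    [0,0,0],
    [0,0,0],
  ],
  yaw=[0,0,0,0,0],
)

```text
time_s: 14.08
tcp_pos: [523.4, -26.8, 239.7]
eef_rot: [-0.0, 0.982, -0.189, -0.0]
force: [-0.0, -1.0, 0.9]
opening: 0.0
finger_force: 0.0
```

```bash
cat > st.py <<'E'
from h import *
s=r.state();q=s["eef_rot"];print(s["tcp_pos"].round(1),"closing deg",np.degrees(np.arctan2(q[2]*q[2]-q[1]*q[1],2*q[1]*q[2])).round(2),s["qpos"].round(2),"F",s["force"].round(1),"M",s["moment"].round(3),s["opening"].round(3),s["finger_force"],s["time_s"])
E
python3 st.py
python3 -c "
import numpy as np
P=np.array([601,-97.])
for n in(10,):
  for i in range(n+1):
    a=np.radians(137.6+70*i/n);print(i,(P+105*np.array([np.cos(a),np.sin(a)])).round(1))"
```

```text
0 [523.5 -26.2]
1 [515.4 -36.2]
2 [508.6 -47.1]
3 [503.2 -58.7]
4 [499.3 -70.9]
5 [496.9 -83.5]
6 [496.  -96.3]
7 [ 496.7 -109.1]
8 [ 498.9 -121.7]
9 [ 502.7 -133.9]
10 [ 507.9 -145.6]Traceback (most recent call last):
  File "st.py", line 2, in <module>
    s=r.state();q=s["eef_rot"];print(s["tcp_pos"].round(1),"closing deg",np.degrees(np.arctan2(q[2]*q[2]-q[1]*q[1],2*q[1]*q[2])).round(2),s["qpos"].round(2),"F",s["force"].round(1),"M",s["moment"].round(3),s["opening"].round(3),s["finger_force"],s["time_s"])
                                                                                                                                                                                                              ^^^^^^^^^^^^^^^^^^
AttributeError: 'float' object has no attribute 'round'
```

```bash
sed -i 's/s\["opening"\].round(3)/round(s["opening"],3)/' st.py; python3 st.py
python3 - <<'E'
from h import *
ims=[]
for n,(u,v) in(("side",(260,205)),("top",(243,205))):
    p=snap(n); f=p["frame"][v-50:v+50,u-50:u+50,::-1]; ims.append(cv2.resize(f,(400,400),interpolation=cv2.INTER_CUBIC))
    a=pts(p,np.ones((480,640),bool))
    T=a[(a[:,2]>250)&(a[:,2]<266)&(a[:,0]>470)&(a[:,0]<580)&(a[:,1]>-70)&(a[:,1]<20)]
    print(n,len(T),T.mean(0).round(1) if len(T) else 0)
cv2.imwrite("pics/z4.png",np.hstack(ims))
E
```

```text
[523.4 -26.8 239.7] closing deg -111.75 [-0.74  0.05  0.74  1.75 -0.03  1.36 -1.94] F [-0.  -1.   0.9] M [ 0.015 -0.008  0.043] 0.0 0.0 14.0833
side 174 [519.  -27.9 256.7]
top 0 0
```

View pics/z4.png

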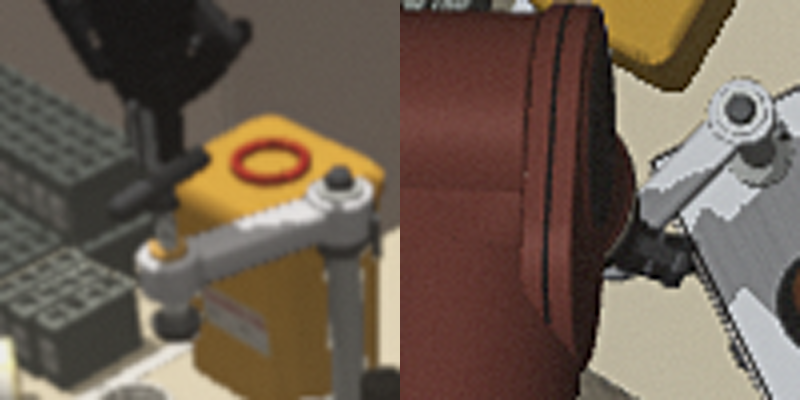

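Run:
```python
from h import *
p=snap("side")
def proj(X):
    c=p["world_to_cam"]@np.r_[X,1]; x,y=c[0]/-c[2],-c[1]/-c[2]; k=1+p["k1"]*(x*x+y*y); return (p["cx"]+p["fx"]*x*k,p["cy"]+p["fy"]*y*k)
print("TCP",proj([523.4,-26.8,239.7]),"graspPt",proj([523.4,-26.8,258.7]),"bar ctr",proj([523.5,-26.4,255]))
for v in range(186,214,2):
    row=[]
    for u in range(238,264,2):
        m=np.zeros((480,640),bool);m[v,u]=1;P=pts(p,m)
        row.append("%4d,%4d,%4d"%tuple(P[0]) if len(P) else "  --  ")
    print(v,"|".join(row))
f=p["frame"][170:225,225:285,::-1]; cv2.imwrite("pics/z5.png",cv2.resize(f,(720,600),interpolation=cv2.INTER_NEAREST))
```

```text
TCP (np.float64(250.327494162637), np.float64(205.80916659516893)) graspPt (np.float64(249.44547941640167), np.float64(197.98011446960493)) bar ctr (np.float64(249.45361800752303), np.float64(199.4699683788216))
186  806, 130, 105| 815, 129, 100| 515, -16, 289| 514, -21, 291| 512, -27, 293| 514, -30, 292| 511, -36, 294| 518, -37, 291| 519, -41, 291| 780,  66, 128| 775,  58, 133| 773,  51, 134| 771,  45, 136
188  802, 129, 101| 804, 124, 101| 515, -16, 285| 512, -22, 288| 513, -26, 287| 514, -29, 287| 512, -35, 289| 513, -39, 289| 521, -39, 284| 778,  66, 123| 779,  60, 123| 775,  53, 127| 764,  43, 134
190  793, 126, 101| 787, 117, 105| 519, -14, 278| 512, -21, 283| 512, -26, 284| 514, -29, 283| 512, -34, 285| 515, -38, 283| 522, -39, 279| 783,  68, 114| 778,  60, 118| 772,  52, 123| 722,  26, 155
192  778, 119, 104| 780, 114, 103| 781, 109, 104| 514, -20, 276| 514, -24, 278| 515, -28, 278| 512, -34, 280| 514, -38, 279| 519, -39, 276| 550, -31, 257| 548, -36, 259| 551, -39, 258| 713,  23, 155
194  768, 115, 104| 777, 114,  99| 779, 109,  99| 513, -20, 273| 512, -24, 274| 514, -28, 27
[... 1197 characters left out ...]
518, -28, 242| 518, -32, 242| 524, -34, 239| 673,  25, 138| 665,  16, 144| 660,   9, 148| 658,   3, 150
208  492, -13, 251| 490, -18, 253| 491, -22, 253| 775, 106,  56| 786, 105,  49| 518, -23, 236| 516, -28, 239| 521, -30, 236| 678,  34, 127| 671,  25, 133| 670,  19, 135| 667,  13, 138| 658,   4, 145
210  759, 117,  58| 764, 113,  56| 773, 112,  50| 776, 107,  49| 781, 104,  46| 782,  98,  47| 519, -26, 232| 521, -30, 231| 680,  35, 120| 673,  27, 126| 670,  20, 129| 668,  14, 131| 661,   6, 137
212  760, 118,  51| 759, 112,  53| 767, 110,  48| 774, 107,  44| 773, 101,  45| 785, 100,  38| 518, -26, 227| 520, -30, 226| 683,  37, 112| 673,  27, 120| 673,  22, 121| 665,  13, 127| 552, -39, 207
```

View pics/z5.png

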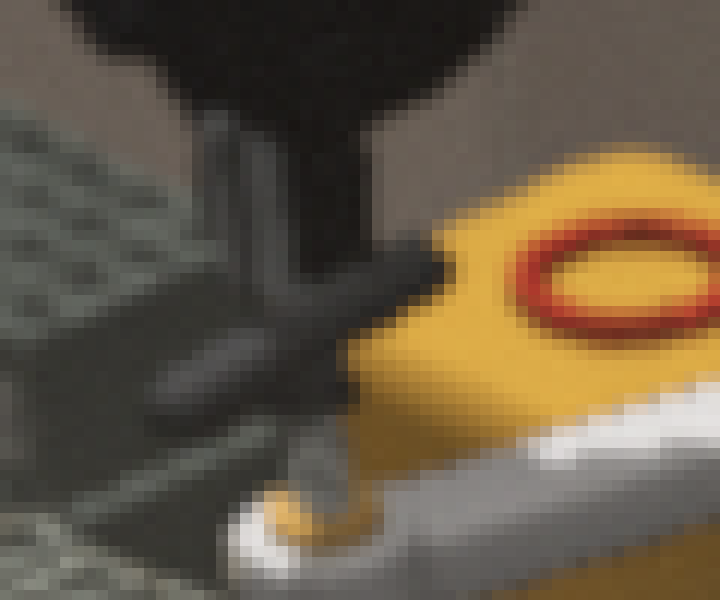

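Run:
```python
import cv2,numpy as np
a=[cv2.resize(cv2.imread(f"pics/{n}.png")[175:220,230:280],(400,360),interpolation=cv2.INTER_NEAREST) for n in("side0","side3")]
cv2.imwrite("pics/z6.png",np.hstack(a))
```

```text
(no output)
```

View pics/z6.png

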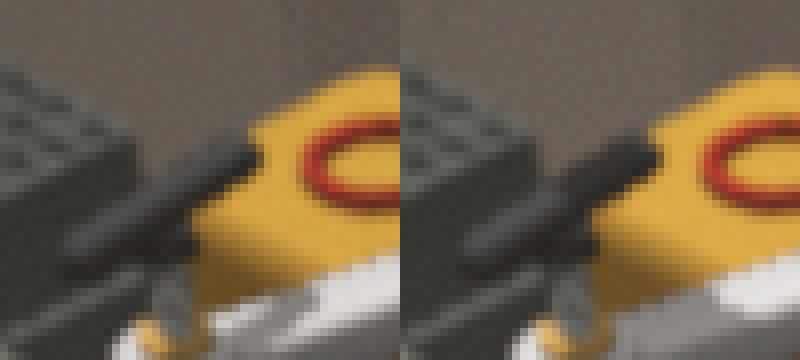

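```bash
python3 - <<'E'
from h import *
p=snap("side")
def proj(X):
    c=p["world_to_cam"]@np.r_[X,1]; x,y=c[0]/-c[2],-c[1]/-c[2]; k=1+p["k1"]*(x*x+y*y); return np.round((p["cx"]+p["fx"]*x*k,p["cy"]+p["fy"]*y*k),1)
for z in (311,317,325,335,345): print(z,proj([513,-53,z]),proj([533,-1,z]))
a=pts(p,np.ones((480,640),bool))
d=np.hypot(a[:,0]-523,a[:,1]+27); g=a[(d<45)&(a[:,2]>262)]
for z in range(262,420,6):
    k=g[(g[:,2]>=z)&(g[:,2]<z+6)]
    if len(k): print(z,len(k),np.percentile(k[:,:2],[5,95],axis=0).round(0).tolist())
E
cp pics/side3.png /tmp; python3 -c "
import cv2;i=cv2.imread('pics/side3.png')[140:175,225:280].max(2);print('\n'.join(' '.join('%3d'%x for x in r[::2]) for r in i))"
```

```text
311 [257.5 179.5] [236.7 171.9]
317 [257.2 176.8] [236.4 169.3]
325 [256.9 173.2] [235.9 165.7]
335 [256.5 168.6] [235.4 161.2]
345 [256. 164.] [234.8 156.7]
262 6 [[515.0, -35.0], [528.0, -31.0]]
268 23 [[511.0, -39.0], [522.0, -17.0]]
274 34 [[511.0, -40.0], [522.0, -18.0]]
280 38 [[511.0, -41.0], [522.0, -12.0]]
286 39 [[511.0, -41.0], [524.0, -17.0]]
292 39 [[510.0, -41.0], [523.0, -16.0]]
298 28 [[510.0, -39.0], [521.0, -14.0]]
304 32 [[508.0, -38.0], [524.0, -5.0]]
310 66 [[502.0, -55.0], [523.0, 2.0]]
316 86 [[501.0, -58.0], [527.0, 5.0]]
322 75 [[499.0, -66.0], [528.0, 11.0]]
328 103 [[498.0, -61.0], [528.0, 12.0]]
334 82 [[496.0, -60.0], [533.0, 13.0]]
340 74 [[500.0, -49.0], [535.0, 14.0]]
346 84 [[500.0, -60.0], [533.0, 14.0]]
352 72 [[500.0, -63.0], [534.0, 14.0]]
358 85 [[499.0, -65.0], [524.0, 4.0]]
364 111 [[498.0, -66.0], [525.0, 5.0]]
370 131 [[499.0, -65.0], [525.0, 7.0]]
376 67 [[499.0, -66.0], [516.0, -18.0]]
382 49 [[500.0, -63.0], [516.0, -37.0]]
388 42 [[489.0, -63.0], [514.0, -15.0]]
394 109 [[485.0, -64.0], [521.0, -7.0]]
400 123 [[485.0, -63.0], [518.0, -5.0
[... 3342 characters left out ...]
  96  96  98  98  98  99  98
102 103 104 105 102 102 102 105 105 105 103 104 105 105 101 101 104 105 104 104  98  97  96  97  98  96  98  98
104 104 103 104  97 104 103 105 105 103 105 105 104 103 104 105 105 107 106 104  98  98  97  99  97  98  98  98
104 103 103 104 100 103 105 103 105 104 105 104 104 103 105 105 104 105 106 105  99  99  96  98  97  96  96  98
103 105 103 106 102 104 104 103 104 104 104 104 105 104 104 104 105 105 105 103  99  98  96  99  97  96  98  98
104 104 105 104 102 103 104 104 103 106 106 106 103 106 105 103 105 105 105 104 100 101  99  96  98  98  97  99
102 103 105 104 103 103 105 103 106 105 105 105 104 104 106 105 105 107 105 104 100 101  97  98  98  97 100  97
```

The fingers shut above the bar. In the camera the finger tips sit about 20–25 mm higher than the reported TCP suggests, ending just over the bar at (249,195). I'll open, go 20 mm lower and pinch again.

Call:
apply_moves(
  grip=[0.5,0.5,0.5,0.5,0.5],
  slide=[
    [0,0,0],
    [0,0,0],
    [0,0,0],
    [0,0,0],
    [0,0,-0.05],
  ],
  yaw=[0,0,0,0,0],
)

```text
time_s: 14.7
tcp_pos: [523.9, -26.8, 235.3]
eef_rot: [-0.0, 0.982, -0.189, 0.001]
force: [0.0, 0.5, -0.8]
opening: 0.502
finger_force: 0.0
```

Call:
apply_moves(
  grip=[0.5,0.5,0.5,0,0],
  slide=[
    [0,0,-0.08],
    [0,0,-0.07],
    [0,0,0],
    [0,0,0],
    [0,0,0],
  ],
  yaw=[0,0,0,0,0],
)

```text
time_s: 15.12
tcp_pos: [523.4, -26.9, 219.6]
eef_rot: [0.0, 0.982, -0.189, -0.0]
force: [0.0, 0.3, 0.2]
opening: 0.229
finger_force: 0.0
```

Call:
apply_moves(
  grip=[0,0,0,0,0],
  slide=[
    [0,0,0],
    [0,0,0],
    [0,0,0],
    [0,0,0],
    [0,0,0],
  ],
  yaw=[0,0,0,0,0],
)

```text
time_s: 15.53
tcp_pos: [523.6, -26.7, 220.0]
eef_rot: [-0.0, 0.982, -0.189, 0.0]
force: [-2.5, 1.2, 3.4]
opening: 0.123
finger_force: 53.3
```

```bash
python3 st.py
```

```text
[523.6 -26.7 220. ] closing deg -111.74 [-0.73  0.06  0.74  1.78 -0.04  1.32 -1.93] F [-2.5  1.2  3.4] M [0.252 0.352 0.066] 0.123 53.33546698093414 15.5333
```

Call:
apply_moves(
  grip=[0,0,0,0,0],
  slide=[
    [-0.04,-0.05,0],
    [-0.04,-0.05,0],
    [-0.034,-0.055,0],
    [-0.034,-0.055,0],
    [-0.027,-0.058,0],
  ],
  yaw=[0.0194,0.0194,0.0194,0.0194,0.0194],
  newtons=60,
)

```text
time_s: 15.95
tcp_pos: [506.1, -53.1, 220.0]
eef_rot: [-0.001, 0.999, -0.036, 0.0]
force: [-0.9, 3.9, 2.7]
opening: 0.123
finger_force: 60.7
```

```bash
python3 st.py
```

```text
[506.1 -53.1 220. ] closing deg -94.09 [-0.71  0.01  0.75  1.81 -0.01  1.32 -1.6 ] F [-0.9  3.9  2.7] M [ 0.683  0.111 -0.096] 0.123 60.71126997470856 15.95
```

Call:
apply_moves(
  grip=[0,0,0,0,0],
  slide=[
    [-0.027,-0.058,0],
    [-0.02,-0.061,0],
    [-0.019,-0.061,0],
    [-0.012,-0.063,0],
    [-0.012,-0.063,0],
  ],
  yaw=[0.0194,0.0194,0.0194,0.0194,0.0194],
)

```text
time_s: 16.37
tcp_pos: [497.1, -83.8, 220.0]
eef_rot: [-0.0, 0.993, 0.116, 0.0]
force: [-0.2, 2.4, 2.8]
opening: 0.12
finger_force: 60.7
```

Call:
apply_moves(
  grip=[0,0,0,0,0],
  slide=[
    [-0.005,-0.064,0],
    [-0.004,-0.064,0],
    [0.003,-0.064,0],
    [0.004,-0.064,0],
    [0.011,-0.063,0],
  ],
  yaw=[0.0194,0.0194,0.0194,0.0194,0.0194],
)

```text
time_s: 16.78
tcp_pos: [498.0, -115.9, 220.0]
eef_rot: [-0.0, 0.964, 0.266, 0.0]
force: [-1.4, 3.1, 4.1]
opening: 0.119
finger_force: 60.8
```

```bash
python3 st.py
```

```text
[ 498.  -115.9  220. ] closing deg -59.18 [-0.64  0.02  0.81  1.81 -0.02  1.32 -0.86] F [-1.4  3.1  4.1] M [ 0.594  0.348 -0.087] 0.119 60.81390917301178 16.7833
```

Call:
apply_moves(
  grip=[0,0,0,0,0],
  slide=[
    [0.011,-0.063,0],
    [0.019,-0.061,0],
    [0.019,-0.061,0],
    [0.026,-0.058,0],
    [0.013,-0.029,0],
  ],
  yaw=[0.0194,0.0194,0.0194,0.0194,0.0097],
)

```text
time_s: 17.2
tcp_pos: [507.0, -143.6, 220.0]
eef_rot: [-0.0, 0.919, 0.395, 0.0]
force: [-1.2, 3.0, 3.2]
opening: 0.119
finger_force: 60.8
```

```bash
python3 st.py
```

```text
[ 507.  -143.6  220. ] closing deg -43.47 [-0.59  0.07  0.83  1.77 -0.05  1.32 -0.5 ] F [-1.2  3.   3.2] M [0.629 0.147 0.01 ] 0.119 60.771324634552 17.2
```

Nearly home. I'll creep on until the stop is felt.

Call:
apply_moves(
  grip=[0,0,0,0,0],
  slide=[
    [0.009,-0.018,0],
    [0.005,-0.009,0],
    [0,0,0],
    [0.005,-0.009,0],
    [0,0,0],
  ],
  yaw=[0.006,0.003,0,0.003,0],
)

```text
time_s: 17.62
tcp_pos: [508.7, -146.9, 220.0]
eef_rot: [0.0, 0.912, 0.411, 0.0]
force: [-0.3, 0.6, 5.1]
opening: 0.12
finger_force: 61.0
```

```bash
python3 st.py
```

```text
[ 508.7 -146.9  220. ] closing deg -41.48 [-0.58  0.08  0.84  1.77 -0.06  1.32 -0.46] F [-0.3  0.6  5.1] M [ 0.304  0.151 -0.057] 0.12 61.030476093292236 17.6167
```

Call:
apply_moves(
  grip=[0,0,0,0,0],
  slide=[
    [0.005,-0.009,0],
    [0.005,-0.009,0],
    [0,0,0],
    [0,0,0],
    [0,0,0],
  ],
  yaw=[0.003,0.003,0,0,0],
)

```text
time_s: 18.03
tcp_pos: [509.0, -147.2, 219.9]
eef_rot: [-0.001, 0.908, 0.419, -0.0]
force: [-5.8, 6.6, 9.5]
opening: 0.12
finger_force: 61.6
```

```bash
python3 st.py
```

```text
[ 509.  -147.2  219.9] closing deg -40.4 [-0.58  0.08  0.84  1.77 -0.07  1.32 -0.43] F [-5.8  6.6  9.5] M [ 1.485  1.254 -0.309] 0.12 61.624817848205566 18.0333
```

Call:
apply_moves(
  grip=[0,0,0,0,0],
  slide=[
    [-0.007,0.01,0],
    [0,0,-0.003],
    [0,0,-0.003],
    [0,0,-0.003],
    [0,0,-0.003],
  ],
  yaw=[0,-0.035,-0.035,-0.035,-0.035],
)

```text
time_s: 18.45
tcp_pos: [508.8, -146.9, 218.9]
eef_rot: [-0.001, 0.978, 0.209, -0.0]
force: [-3.9, 4.2, 8.6]
opening: 0.118
finger_force: 61.5
```

```bash
python3 st.py
```

```text
[ 508.8 -146.9  218.9] closing deg -65.88 [-0.61  0.08  0.86  1.77 -0.07  1.32 -0.88] F [-3.9  4.2  8.6] M [0.861 0.823 0.33 ] 0.118 61.4843487739563 18.45
```

Call:
apply_moves(
  grip=[0,0,0,0,0],
  slide=[
    [0,0,0],
    [0,0,0],
    [0,0,0],
    [0,0,0],
    [0,0,0],
  ],
  yaw=[0,0,0,0,0],
)

```text
time_s: 18.87
tcp_pos: [508.7, -146.9, 218.8]
eef_rot: [-0.001, 0.977, 0.211, -0.0]
force: [-3.1, 4.5, 8.2]
opening: 0.123
finger_force: 61.4
```

```bash
python3 st.py
```

```text
[ 508.7 -146.9  218.8] closing deg -65.61 [-0.61  0.08  0.86  1.77 -0.07  1.32 -0.87] F [-3.1  4.5  8.2] M [ 0.871  0.756 -0.053] 0.123 61.381083726882935 18.8667
```

Call:
apply_moves(
  grip=[0,0,0,0,0],
  slide=[
    [-0.004,0.004,-0.002],
    [0,0,-0.003],
    [0,0,-0.003],
    [0,0,-0.002],
    [0,0,0],
  ],
  yaw=[-0.035,-0.035,-0.035,-0.035,-0.01],
)

```text
time_s: 19.28
tcp_pos: [508.6, -146.7, 218.0]
eef_rot: [-0.0, 1.0, -0.026, 0.0]
force: [-2.2, 3.6, 8.5]
opening: 0.119
finger_force: 61.5
```

```bash
python3 st.py
```

```text
[ 508.6 -146.7  218. ] closing deg -92.96 [-0.64  0.08  0.89  1.77 -0.07  1.32 -1.35] F [-2.2  3.6  8.5] M [0.623 0.585 0.41 ] 0.119 61.540077924728394 19.2833
```

Call:
apply_moves(
  grip=[0,0,0,0,0],
  slide=[
    [0,0,0],
    [0,0,0],
    [0,0,0],
    [0,0,0],
    [0,0,0],
  ],
  yaw=[0,0,0,0,0],
)

```text
time_s: 19.7
tcp_pos: [508.6, -146.6, 218.0]
eef_rot: [-0.0, 1.0, -0.023, 0.0]
force: [-2.7, 3.0, 9.1]
opening: 0.119
finger_force: 61.5
```

```bash
python3 st.py
```

```text
[ 508.6 -146.6  218. ] closing deg -92.59 [-0.64  0.08  0.89  1.77 -0.07  1.32 -1.34] F [-2.7  3.   9.1] M [0.655 0.555 0.211] 0.119 61.501890420913696 19.7
```

Call:
apply_moves(
  grip=[0,0,0,0,0],
  slide=[
    [-0.003,0.003,-0.003],
    [0,0,-0.003],
    [0,0,-0.002],
    [0,0,0],
    [0,0,0],
  ],
  yaw=[-0.035,-0.035,-0.03,0,0],
)

```text
time_s: 20.12
tcp_pos: [508.6, -146.5, 217.5]
eef_rot: [-0.0, 0.984, -0.179, 0.0]
force: [-2.0, 3.5, 10.6]
opening: 0.123
finger_force: 61.7
```

```bash
python3 st.py
```

```text
[ 508.6 -146.5  217.5] closing deg -110.63 [-0.66  0.08  0.92  1.78 -0.07  1.31 -1.66] F [-2.   3.5 10.6] M [0.578 0.594 0.106] 0.123 61.73356890678406 20.1167
```

Call:
apply_moves(
  grip=[0,0,0,0,0],
  slide=[
    [0,0,0],
    [0,0,0],
    [0,0,0],
    [0,0,0],
    [0,0,0],
  ],
  yaw=[0,0,0,0,0],
)

```text
time_s: 20.53
tcp_pos: [508.6, -146.5, 217.5]
eef_rot: [-0.0, 0.984, -0.179, 0.0]
force: [-2.3, 2.7, 10.1]
opening: 0.122
finger_force: 61.7
```

```bash
python3 st.py
```

```text
[ 508.6 -146.5  217.5] closing deg -110.6 [-0.66  0.08  0.92  1.78 -0.07  1.31 -1.65] F [-2.3  2.7 10.1] M [0.675 0.586 0.099] 0.122 61.7326819896698 20.5333
```

Call:
apply_moves(
  grip=[0,0,0,0,0],
  slide=[
    [0,0,-0.002],
    [0,0,-0.002],
    [0,0,-0.002],
    [0,0,-0.002],
    [0,0,0],
  ],
  yaw=[-0.035,-0.035,-0.035,-0.035,0],
)

```text
time_s: 20.95
tcp_pos: [508.7, -146.4, 216.9]
eef_rot: [-0.001, 0.92, -0.392, 0.0]
force: [-2.3, 4.1, 13.1]
opening: 0.122
finger_force: 62.0
```

```bash
python3 st.py
```

```text
[ 508.7 -146.4  216.9] closing deg -136.18 [-0.69  0.09  0.95  1.78 -0.07  1.31 -2.1 ] F [-2.3  4.1 13.1] M [0.765 0.747 0.265] 0.122 61.99445843696594 20.95
```

Call:
apply_moves(
  grip=[0,0,0,0,0],
  slide=[
    [0,0,0],
    [0,0,0],
    [0,0,0],
    [0,0,0],
    [0,0,0],
  ],
  yaw=[0,0,0,0,0],
)

```text
time_s: 21.37
tcp_pos: [508.7, -146.4, 216.9]
eef_rot: [-0.001, 0.921, -0.389, 0.0]
force: [-3.3, 3.7, 13.6]
opening: 0.119
finger_force: 62.0
```

```bash
python3 st.py
```

```text
[ 508.7 -146.4  216.9] closing deg -135.8 [-0.68  0.09  0.95  1.78 -0.07  1.31 -2.09] F [-3.3  3.7 13.6] M [0.862 0.696 0.154] 0.119 62.00917840003967 21.3667
```

Call:
apply_moves(
  grip=[0,0,0,0,0],
  slide=[
    [0,0,0],
    [0,0,0],
    [0,0,0],
    [0,0,0],
    [0,0,0],
  ],
  yaw=[-0.035,-0.035,-0.035,-0.03,0],
)

```text
time_s: 21.78
tcp_pos: [508.7, -146.2, 216.5]
eef_rot: [-0.001, 0.817, -0.576, 0.0]
force: [-1.5, 3.3, 8.9]
opening: 0.124
finger_force: 61.4
```

Call:
apply_moves(
  grip=[0,0,0,0,0],
  slide=[
    [0,0,0],
    [0,0,0],
    [0,0,0],
    [0,0,0],
    [0,0,0],
  ],
  yaw=[0,0,0,0,0],
)

```text
time_s: 22.2
tcp_pos: [508.7, -146.2, 216.5]
eef_rot: [-0.001, 0.819, -0.574, 0.0]
force: [-0.5, 3.1, 7.7]
opening: 0.12
finger_force: 61.4
```

```bash
python3 st.py
```

```text
[ 508.7 -146.2  216.5] closing deg -160.07 [-0.71  0.09  0.98  1.78 -0.08  1.31 -2.51] F [-0.5  3.1  7.7] M [0.795 0.249 0.231] 0.12 61.43123745918274 22.2
```

Call:
apply_moves(
  grip=[0,0,0,0,0],
  slide=[
    [0,0,0],
    [0,0,0],
    [0,0,0],
    [0,0,0],
    [0,0,0],
  ],
  yaw=[0,0,0,0,0],
)

```text
time_s: 22.62
tcp_pos: [508.7, -146.2, 216.5]
eef_rot: [-0.001, 0.819, -0.574, 0.0]
force: [-0.9, 3.9, 7.9]
opening: 0.12
finger_force: 61.4
```

```bash
python3 st.py
```

```text
[ 508.7 -146.2  216.5] closing deg -160.07 [-0.71  0.09  0.98  1.78 -0.08  1.31 -2.51] F [-0.9  3.9  7.9] M [0.807 0.293 0.226] 0.12 61.43161654472351 22.6167
```

The resting torque is now 0.23 and still rising by about 0.15 per rad. The last joint is near its limit, so I'll release, turn the hand back half a turn and regrip.

Call:
apply_moves(
  grip=[0.5,0.5,0.5,0.5,0.5],
  slide=[
    [0,0,0],
    [0,0,0],
    [0,0,0],
    [0,0,0.2],
    [0,0,0.25],
  ],
  yaw=[0,0,0,0,0],
)

```text
time_s: 23.03
tcp_pos: [506.7, -147.0, 259.7]
eef_rot: [0.001, 0.818, -0.575, -0.001]
force: [0.8, -0.3, 0.6]
opening: 0.494
finger_force: 0.0
```

Call:
apply_moves(
  grip=[0.5,0.5,0.5,0.5,0.5],
  slide=[
    [0,0,0],
    [0,0,0],
    [0,0,0],
    [0,0,0],
    [0,0,0],
  ],
  yaw=[0.039,0.039,0.039,0.039,0.039],
)

```text
time_s: 23.45
tcp_pos: [507.9, -147.3, 260.7]
eef_rot: [0.0, 0.954, -0.298, -0.0]
force: [-0.2, -0.2, 0.2]
opening: 0.503
finger_force: 0.0
```

Call:
apply_moves(
  grip=[0.5,0.5,0.5,0.5,0.5],
  slide=[
    [0,0,0],
    [0,0,0],
    [0,0,0],
    [0,0,0],
    [0,0,0],
  ],
  yaw=[0.039,0.039,0.039,0.039,0.039],
)

```text
time_s: 23.87
tcp_pos: [507.9, -147.3, 260.6]
eef_rot: [0.0, 1.0, 0.003, -0.0]
force: [-0.3, -0.5, 0.4]
opening: 0.499
finger_force: 0.0
```

Call:
apply_moves(
  grip=[0.5,0.5,0.5,0.5,0.5],
  slide=[
    [0,0,0],
    [0,0,0],
    [0,0,0],
    [0,0,0],
    [0,0,0],
  ],
  yaw=[0.039,0.039,0.039,0.039,0.039],
)

```text
time_s: 24.28
tcp_pos: [507.9, -147.3, 260.6]
eef_rot: [0.0, 0.952, 0.305, -0.0]
force: [0.5, -0.7, 1.0]
opening: 0.5
finger_force: 0.0
```

Call:
apply_moves(
  grip=[0.5,0.5,0.5,0.5,0.5],
  slide=[
    [0,0,0],
    [0,0,0],
    [0,0,0],
    [0,0,0],
    [0,0,0],
  ],
  yaw=[0.039,0.039,0.039,0.039,0.039],
)

```text
time_s: 24.7
tcp_pos: [507.9, -147.3, 260.6]
eef_rot: [-0.0, 0.816, 0.578, -0.0]
force: [-0.4, 0.3, 0.3]
opening: 0.5
finger_force: 0.0
```

Call:
apply_moves(
  grip=[0.5,0.5,0.5,0.5,0.5],
  slide=[
    [0,0,0],
    [0,0,0],
    [0,0,0],
    [0,0,0],
    [0,0,0],
  ],
  yaw=[0.039,0.039,0.039,0.039,0.039],
)

```text
time_s: 25.12
tcp_pos: [507.9, -147.3, 260.6]
eef_rot: [-0.0, 0.604, 0.797, -0.0]
force: [-0.6, 0.1, 0.1]
opening: 0.502
finger_force: 0.0
```

Call:
apply_moves(
  grip=[0.5,0.5,0.5,0.5,0.5],
  slide=[
    [0,0,0],
    [0,0,0],
    [0,0,0],
    [0,0,0],
    [0,0,0],
  ],
  yaw=[0.025,0,0,0,0],
)

```text
time_s: 25.53
tcp_pos: [508.1, -147.1, 260.8]
eef_rot: [-0.0, 0.575, 0.818, -0.0]
force: [0.2, 0.7, -0.5]
opening: 0.498
finger_force: 0.0
```

```bash
python3 st.py
python3 - <<'E'
from h import *
p=snap("side"); save(p,"side7")
a=pts(p,np.ones((480,640),bool))
T=a[(a[:,2]>244)&(a[:,2]<258)&(a[:,0]>460)&(a[:,0]<560)&(a[:,1]>-195)&(a[:,1]<-95)]
u,sg,vt=np.linalg.svd(T[:,:2]-T[:,:2].mean(0),full_matrices=False); pr=(T[:,:2]-T[:,:2].mean(0))@vt.T
print("T",len(T),T.mean(0).round(1),"dir",np.degrees(np.arctan2(vt[0,1],vt[0,0])),"ext",np.ptp(pr,axis=0),"mid",T[:,:2].mean(0)+((pr.max(0)+pr.min(0))/2)@vt)
o=r.cut_out(p,"bottle")
if o: P=pts(p,o[0]["region"]);print(np.percentile(P,[3,50,97],axis=0).round())
E
```

```text
[ 508.1 -147.1  260.8] closing deg 19.75 [-0.6   0.05  0.84  1.71 -0.04  1.4   0.59] F [ 0.2  0.7 -0.5] M [ 0.026  0.019 -0.003] 0.498 0.0 25.5333
T 228 [ 505.3 -147.9  251.6] dir -69.06637893915513 ext [68.40677009 14.70340237] mid [ 507.27612617 -147.56305339]
[[ 485. -170.   52.]
 [ 494. -151.  107.]
 [ 581. -119.  149.]]
```

Call:
apply_moves(
  grip=[0.5,0.5,0.5,0.5,0.5],
  slide=[
    [0.005,0.007,-0.15],
    [0,0,-0.15],
    [0,0,-0.1],
    [0,0,-0.045],
    [0,0,0],
  ],
  yaw=[0,0,0,0,0],
)

```text
time_s: 26.05
tcp_pos: [508.1, -146.2, 215.6]
eef_rot: [-0.001, 0.575, 0.818, -0.001]
force: [0.2, 0.7, -0.1]
opening: 0.503
finger_force: 0.0
```

Call:
apply_moves(
  grip=[0,0,0,0,0],
  slide=[
    [0,0,0],
    [0,0,0],
    [0,0,0],
    [0,0,0],
    [0,0,0],
  ],
  yaw=[0,0,0,0,0],
)

```text
time_s: 26.47
tcp_pos: [509.1, -146.5, 217.3]
eef_rot: [0.001, 0.574, 0.819, 0.0]
force: [-1.8, 0.2, 5.3]
opening: 0.121
finger_force: 60.5
```

Call:
apply_moves(
  grip=[0,0,0,0,0],
  slide=[
    [0,0,0],
    [0,0,0],
    [0,0,0],
    [0,0,0],
    [0,0,0],
  ],
  yaw=[0,0,0,0,0],
)

```text
time_s: 26.88
tcp_pos: [509.0, -146.5, 217.3]
eef_rot: [0.0, 0.574, 0.819, 0.0]
force: [-1.5, -0.4, 6.5]
opening: 0.121
finger_force: 60.5
```

```bash
python3 st.py
```

```text
[ 509.  -146.5  217.3] closing deg 19.89 [-0.59  0.08  0.85  1.77 -0.06  1.31  0.61] F [-1.5 -0.4  6.5] M [-0.04   0.359  0.182] 0.121 60.54764986038208 26.8833
```

Call:
apply_moves(
  grip=[0,0,0,0,0],
  slide=[
    [0,0,0],
    [0,0,0],
    [0,0,0],
    [0,0,0],
    [0,0,0],
  ],
  yaw=[-0.02,-0.02,-0.02,0,0],
)

```text
time_s: 27.3
tcp_pos: [508.9, -146.1, 217.1]
eef_rot: [0.0, 0.649, 0.761, 0.0]
force: [-2.7, 1.0, 5.5]
opening: 0.12
finger_force: 60.6
```

Call:
apply_moves(
  grip=[0,0,0,0,0],
  slide=[
    [0,0,0],
    [0,0,0],
    [0,0,0],
    [0,0,0],
    [0,0,0],
  ],
  yaw=[0,0,0,0,0],
)

```text
time_s: 27.72
tcp_pos: [508.8, -146.1, 217.1]
eef_rot: [0.0, 0.649, 0.761, 0.0]
force: [-2.3, 0.6, 5.6]
opening: 0.121
finger_force: 60.6
```

```bash
python3 st.py
```

```text
[ 508.8 -146.1  217.1] closing deg 9.12 [-0.6   0.08  0.86  1.77 -0.06  1.31  0.43] F [-2.3  0.6  5.6] M [0.148 0.56  0.434] 0.121 60.590740442276 27.7167
```

Call:
apply_moves(
  grip=[0,0,0,0,0],
  slide=[
    [0,0,0],
    [0,0,0],
    [0,0,0],
    [0,0,0],
    [0,0,0],
  ],
  yaw=[0,0,0,0,0],
)

```text
time_s: 28.13
tcp_pos: [508.8, -146.1, 217.1]
eef_rot: [0.0, 0.649, 0.761, 0.0]
force: [-3.6, 1.5, 5.3]
opening: 0.118
finger_force: 60.6
```

Call:
apply_moves(
  grip=[0,0,0,0,0],
  slide=[
    [0,0,0],
    [0,0,0],
    [0,0,0],
    [0,0,0],
    [0,0,0],
  ],
  yaw=[0,0,0,0,0],
)

```text
time_s: 28.55
tcp_pos: [508.8, -146.1, 217.1]
eef_rot: [0.0, 0.649, 0.761, 0.0]
force: [-2.1, 0.9, 5.3]
opening: 0.114
finger_force: 60.6
```

```bash
python3 st.py
```

```text
[ 508.8 -146.1  217.1] closing deg 9.12 [-0.6   0.08  0.86  1.77 -0.06  1.31  0.43] F [-2.1  0.9  5.3] M [0.294 0.53  0.436] 0.114 60.59027552604675 28.55
```

Call:
apply_moves(
  grip=[0,0,0,0,0],
  slide=[
    [0,0,0],
    [0,0,0],
    [0,0,0],
    [0,0,0],
    [0,0,0],
  ],
  yaw=[0,0.015,0.015,0.015,0.015],
)

```text
time_s: 28.97
tcp_pos: [509.1, -146.4, 217.3]
eef_rot: [0.0, 0.574, 0.819, 0.0]
force: [-1.5, -0.7, 7.1]
opening: 0.117
finger_force: 60.6
```

```bash
python3 st.py
```

```text
[ 509.1 -146.4  217.3] closing deg 19.99 [-0.59  0.08  0.85  1.77 -0.06  1.31  0.62] F [-1.5 -0.7  7.1] M [ 0.041  0.365 -0.172] 0.117 60.576648116111755 28.9667
```

Call:
apply_moves(
  grip=[0,0,0,0,0],
  slide=[
    [0,0,0],
    [0,0,0],
    [0,0,0],
    [0,0,0],
    [0,0,0],
  ],
  yaw=[0,0,0,0,0],
)

```text
time_s: 29.38
tcp_pos: [509.1, -146.5, 217.3]
eef_rot: [0.0, 0.575, 0.818, 0.0]
force: [-1.2, -0.1, 5.5]
opening: 0.118
finger_force: 60.5
```

```bash
python3 st.py
```

```text
[ 509.1 -146.5  217.3] closing deg 19.87 [-0.59  0.08  0.85  1.77 -0.06  1.31  0.61] F [-1.2 -0.1  5.5] M [-0.006  0.41   0.027] 0.118 60.531622767448425 29.3833
```

Call:
apply_moves(
  grip=[0,0,0,0,0],
  slide=[
    [0,0,0],
    [0,0,0],
    [0,0,0],
    [0,0,0],
    [0,0,0],
  ],
  yaw=[0,-0.015,-0.015,-0.015,-0.015],
)

```text
time_s: 29.8
tcp_pos: [508.8, -146.1, 217.1]
eef_rot: [0.0, 0.649, 0.76, 0.0]
force: [-1.7, 0.5, 4.9]
opening: 0.119
finger_force: 60.8
```

```bash
python3 st.py
```

```text
[ 508.8 -146.1  217.1] closing deg 9.01 [-0.6   0.08  0.86  1.77 -0.06  1.31  0.43] F [-1.7  0.5  4.9] M [0.169 0.542 0.555] 0.119 60.84985613822937 29.8
```

Call:
apply_moves(
  grip=[0,0,0,0,0],
  slide=[
    [0,0,0],
    [0,0,0],
    [0,0,0],
    [0,0,0],
    [0,0,0],
  ],
  yaw=[0,0,0,0,0],
)

```text
time_s: 30.22
tcp_pos: [508.9, -146.0, 217.1]
eef_rot: [0.0, 0.649, 0.761, 0.0]
force: [-2.0, 0.9, 6.3]
opening: 0.116
finger_force: 60.6
```

```bash
python3 st.py
```

```text
[ 508.9 -146.   217.1] closing deg 9.13 [-0.6   0.08  0.86  1.77 -0.06  1.31  0.43] F [-2.   0.9  6.3] M [0.21  0.597 0.406] 0.116 60.644084215164185 30.2167
```

Call:
apply_moves(
  grip=[0,0,0,0,0],
  slide=[
    [0,0,0],
    [0,0,0],
    [0,0,0],
    [0,0,0],
    [0,0,0],
  ],
  yaw=[-0.015,-0.015,-0.015,-0.015,-0.015],
)

```text
time_s: 30.63
tcp_pos: [508.7, -145.9, 216.8]
eef_rot: [-0.0, 0.734, 0.679, 0.0]
force: [-1.8, 0.1, 3.3]
opening: 0.119
finger_force: 60.7
```

```bash
python3 st.py
```

```text
[ 508.7 -145.9  216.8] closing deg -4.48 [-0.62  0.08  0.87  1.77 -0.07  1.31  0.19] F [-1.8  0.1  3.3] M [0.241 0.395 0.628] 0.119 60.747506618499756 30.6333
```

Call:
apply_moves(
  grip=[0,0,0,0,0],
  slide=[
    [0,0,0],
    [0,0,0],
    [0,0,0],
    [0,0,0],
    [0,0,0],
  ],
  yaw=[0,0,0,0,0],
)

```text
time_s: 31.05
tcp_pos: [508.8, -146.0, 216.8]
eef_rot: [-0.0, 0.733, 0.68, 0.0]
force: [-1.8, 0.8, 5.9]
opening: 0.12
finger_force: 60.7
```

```bash
python3 st.py
python3 - <<'E'
from h import *
for i in range(8):
    p=snap("side"); s=r.state(); print(s["moment"].round(3),s["force"].round(1),round(s["time_s"],2))
E
```

```text
[ 508.8 -146.   216.8] closing deg -4.28 [-0.62  0.08  0.87  1.77 -0.07  1.31  0.2 ] F [-1.8  0.8  5.9] M [0.357 0.561 0.453] 0.12 60.67862033843994 31.05
[0.371 0.515 0.431] [-2.5  2.3  6.3] 31.1
[0.435 0.561 0.504] [-2.2  2.1  6.1] 31.15
[0.375 0.594 0.451] [-2.8  1.8  6.3] 31.2
[0.395 0.534 0.446] [-2.3  1.4  6.1] 31.25
[0.39  0.608 0.423] [-2.   1.8  5.1] 31.3
[0.38  0.604 0.465] [-3.3  1.6  5.8] 31.35
[0.392 0.581 0.439] [-2.7  1.8  5.9] 31.4
[0.388 0.638 0.494] [-2.9  1.7  4.2] 31.45
```

Call:
apply_moves(
  grip=[0,0,0,0,0],
  slide=[
    [0,0,0],
    [0,0,0],
    [0,0,0],
    [0,0,0],
    [0,0,0],
  ],
  yaw=[0.015,0.015,0.015,0,0],
)

```text
time_s: 31.87
tcp_pos: [509.0, -146.4, 216.9]
eef_rot: [0.0, 0.683, 0.73, 0.0]
force: [-2.0, 0.7, 5.6]
opening: 0.118
finger_force: 60.4
```

```bash
cat > rd.py <<'E'
from h import *
m=[]
for i in range(10):
    snap("side"); m.append(r.state()["moment"][2])
print(np.round(m,3),"mean",np.mean(m).round(3))
E
python3 st.py; python3 rd.py
```

```text
[ 509.  -146.4  216.9] closing deg 3.78 [-0.61  0.08  0.86  1.77 -0.07  1.31  0.34] F [-2.   0.7  5.6] M [0.197 0.381 0.09 ] 0.118 60.447877049446106 31.8667
[0.024 0.041 0.005 0.049 0.024 0.092 0.066 0.041 0.047 0.045] mean 0.043
```

Call:
apply_moves(
  grip=[0,0,0,0,0],
  slide=[
    [0,0,0],
    [0,0,0],
    [0,0,0],
    [0,0,0],
    [0,0,0],
  ],
  yaw=[-0.015,-0.015,-0.015,0,0],
)

```text
time_s: 32.78
tcp_pos: [508.8, -146.1, 216.8]
eef_rot: [0.0, 0.733, 0.68, 0.0]
force: [-1.8, 1.5, 4.2]
opening: 0.117
finger_force: 60.7
```

```bash
python3 st.py; python3 rd.py
```

```text
[ 508.8 -146.1  216.8] closing deg -4.29 [-0.62  0.08  0.87  1.77 -0.07  1.31  0.2 ] F [-1.8  1.5  4.2] M [0.246 0.522 0.508] 0.117 60.665799379348755 32.7833
[0.548 0.504 0.451 0.482 0.472 0.476 0.47  0.474 0.46  0.507] mean 0.485
```

Reverse and forward resting torques average to a bearing torque of about 0.275. I'll turn a touch more for 0.29, then let go and rise.

Call:
apply_moves(
  grip=[0,0,0,0,0],
  slide=[
    [0,0,0],
    [0,0,0],
    [0,0,0],
    [0,0,0],
    [0,0,0],
  ],
  yaw=[-0.015,-0.018,0,0,0],
)

```text
time_s: 33.7
tcp_pos: [508.8, -146.1, 216.7]
eef_rot: [-0.0, 0.767, 0.642, 0.0]
force: [-2.2, 1.8, 5.5]
opening: 0.12
finger_force: 60.6
```

```bash
python3 rd.py
```

```text
[0.441 0.484 0.464 0.435 0.496 0.462 0.501 0.447 0.459 0.47 ] mean 0.466
```

Call:
apply_moves(
  grip=[0.5,0.5,0.5,0.5,0.5],
  slide=[
    [0,0,0],
    [0,0,0],
    [0,0,0],
    [0,0,0],
    [0,0,0.15],
  ],
  yaw=[0,0,0,0,0],
)

```text
time_s: 34.62
tcp_pos: [507.3, -146.0, 229.3]
eef_rot: [-0.001, 0.768, 0.641, -0.001]
force: [0.3, 0.4, -0.3]
opening: 0.498
finger_force: 0.0
```

Call:
apply_moves(
  grip=[0.5,0.5,0.5,0.5,0.5],
  slide=[
    [0,0,0.3],
    [0,0,0.3],
    [0,0,0.3],
    [0,0,0.2],
    [0,0,0],
  ],
  yaw=[0,0,0,0,0],
)

```text
time_s: 35.03
tcp_pos: [510.2, -147.0, 345.4]
eef_rot: [0.002, 0.768, 0.64, 0.002]
force: [0.8, 0.1, 0.8]
opening: 0.501
finger_force: 0.0
```

```bash
python3 st.py
python3 - <<'E'
from h import *
p=snap("side"); save(p,"side8")
cv2.imwrite("pics/z8.png",cv2.resize(p["frame"][130:380,180:500,::-1],(768,600)))
a=pts(p,np.ones((480,640),bool))
T=a[(a[:,2]>242)&(a[:,2]<258)&(a[:,0]>460)&(a[:,0]<560)&(a[:,1]>-195)&(a[:,1]<-95)]
print("T",T.min(0),T.max(0),(T.min(0)+T.max(0))/2)
for q in["small_bottle","bench_timer","spare_cap","tape","labels","bottle"]:
    for o in r.cut_out(p,q)[:1]:
        P=pts(p,o["region"]);print(q,round(o["confidence"],2),np.median(P,0).round())
E
```

```text
[ 510.2 -147.   345.4] closing deg -10.35 [-0.65  0.03  0.88  1.55 -0.02  1.57  0.05] F [0.8 0.1 0.8] M [-0.018  0.015  0.015] 0.501 0.0 35.0333
T [ 496.08519941 -181.32598544  242.07305719] [ 517.4992374  -112.62062802  255.78089002] [ 506.7922184  -146.97330673  248.9269736 ]
small_bottle 0.67 [ 590. -411.   43.]
bench_timer 0.93 [ 370. -303.   15.]
spare_cap 0.69 [610.  50.  15.]
tape 0.93 [ 626. -522.   17.]
labels 0.79 [583. 146.  45.]
bottle 0.93 [ 493. -153.  109.]
```

View pics/z8.png

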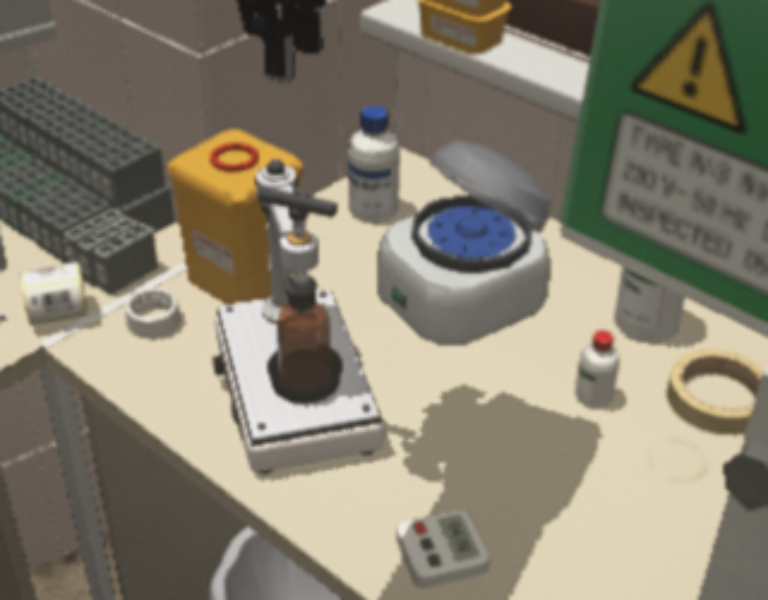

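The crop shows the bottle upright in the nest at (305,350), the foot on its cap at (300,288), the arm at home, the hand clear and the other things where they were. I'm handing in.

```bash
python3 -c "
from station import r
print(r.finish_job())"
```

```text
the job is handed in; nothing more can be done
None
```

I handed the job in at about 35 s: the bottle stands in the nest, the arm is home against its stop, and the hand has let go and is clear. The screw is at an estimated 0.29 N m, the average of forward and reverse resting readings; the last forward reading alone was 0.47, which I took to include about 0.2 of thread friction, more than the stated 0.1, so overtightening can't be ruled out.

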